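# Declutch the jar mill and hold its guard open

### The job

On the jar roller mill, throw the drive lever into the marked middle notch, where it stands upright, and let go of it; only then lift the sprung wire guard (it has a bar handle in front) and hold it open at 45 degrees so that the jars can be looked over. Finish while still holding the guard there with the gripper, keeping still, since it falls shut when let go, and leave the other things on the bench where they stand.

Things in the scene. Friction and masses are not known exactly. Their poses are not given: they have to be found in the camera images.
- mill: Bench jar roller mill, fixed: grey open-topped box 200 (x) x 300 (y) x 128 mm high, two rollers and two jars inside. Origin at the centre of its underside; x points to its rear (hinge side), away from the robot, y to its left. On its right (-y) is the 78 mm high lever box with the drive lever and, just left of the lever, a steel quadrant plate, its rim 66 mm above the pivot.
- lever_angle (a joint): Drive lever on the mill's right, rad; a rod swinging about the mill's y axis. 0 = leaning 0.6 rad to the mill's front, 0.6 = upright, 1.2 = leaning to the rear. Five sprung notches at 0, 0.3, 0.6, 0.9 and 1.2; let go, it snaps into the nearest. About 3 N along the swing at the knob moves it out of one. The marked one is the middle, 0.6. Starts in a notch, 0 or 0.3.
- lever_knob (a point): Centre of the black ball knob (30 mm diameter), 115 mm from the lever's pivot, 190 mm above the bench when upright; clear all round from above.
- lever_pivot (a point): Point on the lever's axis of rotation, in the lever's plane, 75 mm above the bench.
- notch_mark (a point): The pointer tab, a small steel cone point-down behind the quadrant plate at the marked middle notch; 30 mm to the left (+y of the mill) of the lever's plane.
- guard_angle (a joint): Guard angle, rad: 0 = shut, level; grows as its front edge is lifted; 0.785 = 45 degrees; 1.4 = fully back. Flat steel wire guard 198 x 296 x 8 mm, 0.38 to 0.65 kg, hinged along the mill's rear top edge. Weight and a spring shut it from any angle: about 3 N up at the bar when shut, 4 to 5 N at 45 degrees.
- guard_hinge (a point): Middle of the guard's hinge line, which runs along the mill's y axis, at the height of the guard's mid-thickness when shut (134 mm above the bench).
- guard: The wire guard with the bow handle on its front edge: round aluminium bar 14 mm thick, 140 mm long, parallel to the hinge, 55 mm out from the guard's edge (48 mm clear between) in the guard's plane, on an arm at each end; it overhangs the mill's front. Origin at the hinge on the guard's underside, x to the rear when shut, z normal to the guard.
- bar_mid (a point): Middle of the bar's centre line, 253 mm from the hinge line, 134 mm above the bench when shut.
- tin: Closed tin, 84 mm diameter, 105 mm high, loose bystander; origin at the centre of its underside.
- bottle: White plastic bottle, 62 mm diameter, 165 mm high, loose bystander; origin at the centre of its underside.
- spare_jar: White ceramic mill jar standing upright, 68 mm diameter, 100 mm high, loose bystander; origin at the centre of its underside.
- cup: White plastic cup, 72 mm diameter, 90 mm high, loose bystander; origin at the centre of its underside.
- panels: Stack of green glass test panels, 100 (x) x 150 (y) x 18 mm, loose bystander; origin at the centre of its underside.
- spatula: Spatula lying flat on the bench, along its x, loose bystander.
- film_ring: Steel disc weight, 60 mm diameter, 30 mm high, loose bystander; origin at the centre of its underside.
- lever: The drive lever: 10 mm steel rod with a 30 mm black ball knob; origin at its pivot. It turns with the lever; its x and z axes are level and upright at lever angle 0.

How it is judged:
By the outcome, as a careful person would: the job done as asked, in the order asked, and still so for the second after the job is handed in, while the arm keeps its last pose, push and grip.
It also fails if it takes over 45 s, if anything falls off the work surface, if the arm or the gripper's body presses on something with over 40 N, if the wrist force passes 120 N, or if a joint passes its speed limit or range.

### The arm

A 7-joint arm with a two-finger parallel gripper is mounted at the origin on the work surface. World frame = base frame: x ahead of the robot, y to its left, z up, the work surface at z = 0. Lengths are in m, angles in rad, forces in N, time in s.
With the tool pointing down it reaches from about 0.4 to 0.85 m from the base axis. Payload 4.5 kg.
Tool frame: the origin (TCP) lies between the finger pads; the fingertips stand 11 mm ahead of it and the grasp point (between the pads) lies 8 mm behind it (r.tip_reach is the z of the fingertips in the tool frame, in m); z points along the fingers, y is the line along which they close (so a half turn about z gives the same grasp; the last joint's range is limited). The gripper opens to 85 mm and grips with 20 to 120 N. Pads are 22 mm wide; open, the fingers measure 114 mm over their backs; the gripper's body (76 mm by 85 mm) begins 54 mm behind the grasp point. The pads swing forward as they close: fully open they stand 13 mm farther back than shut.
Start: joints at [-1.137, 0.689, -0.195, 1.565, 0.157, 0.902, -0.215], TCP at [0.243, 0.576, 0.242] pointing down, gripper open.
Joint ranges: [-3.01, 3.01], [-0.46, 2.08], [-1.47, 1.51], [0.13, 2.56], [-1, 4.14], [0.04, 2.09], [-2.66, 2.66]. Speed limits (rad/s): [2.57, 2.57, 3.14, 3.14, 3.14, 3.14, 3.14].

### API

Orientations are given as a 3x3 rotation matrix whose columns are the frame's x, y, z axes.
In Python, from cell import r, imaging gives the robot as it stands.
- The arm moves only by the tool carry_out, never from a script. Its argument "deltas" is a list of rows, each a list of 7 numbers: the shift along the tool's x, y, z in mm, then the turn, a rotation vector about the tool's x, y, z in rad, then the opening, from 0 (shut) to 1 (fully open). A call has exactly 8 rows; each row is the pose to reach, as a shift and turn from the pose commanded when the call began, along the tool's axes at that moment; what a row does not reach only later rows make up. A row lasts 1/12 s, in which the tool goes at most 41.7 mm and 7.16 degrees, less where a joint would pass 70% of its speed; a pose out of reach is approached as far as the arm can. A call with a gripper value outside its range is refused whole. The fingers move at their own pace and stop on an object; "grip_force" is the grip in N (left out, the last holds). Time passes only in rows, so rows that repeat a pose let the fingers close, or fill a call up. It gives the time, the measured TCP pose, the force, the opening and the grip force at its end, in the units of the state.
- r.read_state(): the state, without advancing time (a new reading comes with each control period).
- imaging.capture(name): name is "side" or "top" or "wrist"; returns the picture (384x512x3 uint8, red, green, blue); there is no depth.
- imaging.get_calibration(name): a dict with "fx", "fy", "cx", "cy" (pixels), "position" and "attitude" of the camera in the world; the wrist camera has in their place "T_tool_cam" (4x4, takes a point from camera to tool coordinates, whose origin is the TCP and whose axes are the flange's). Camera axes: x right, y up, looking along -z (the intrinsics and any distortion apply to the point x, -y, -z); pixel columns grow to the right and rows downward; lengths in m; the calibration is good to about 2 mm. A picture is of the moment at which its call begins: read the wrist's pose just before it. get_calibration takes no time and is no camera call.
- r.sign_off(): hands the job in; it is judged then, once.
The state is a dict: "time": time; "joint_pos": joint angles; "joint_vel": joint speeds; "joint_torque": joint torques, N m; "tcp_pos": TCP position; "tool_rot": TCP orientation; "force": force on the tool from outside, world axes, zero at the start; "moment": the same for the moment, N m; "opening": finger opening in m; "finger_force": force on a finger pad.
Only numpy, scipy, OpenCV 4.12 (cv2) and the standard library are available. Lean on these libraries where they do the work, as an engineer would, in place of code of your own. Each camera call takes 0.05 s, during which the arm holds its last target. There are 200 camera calls.

## Working session

There is one attempt and no reset: what is moved stays moved. The work goes in short steps, Python scripts to look and compute and a tool call to move; the robot and the scene stay as the last step left them, time stands still between calls to the robot, and variables do not carry over. Pictures are saved under pics/ and viewed, at most 10 in all, crops included, and the job is handed in when it is done.

Besides the shell and the picture viewer there is one more tool, called after "Call:" as name(argument=value, ...) on one line, values as JSON. carry_out: Moves the arm, as the interface text tells. Its arguments: {"type":"object","properties":{"deltas":{"type":"array"},"grip_force":{"type":"number"}},"required":["deltas"]}

```bash
mkdir -p pics; ls; python3 - <<'E'
from cell import r, imaging
import cv2,numpy as np
np.set_printoptions(precision=4,suppress=True)
for n in ("side","top"):
    im=imaging.capture(n); cv2.imwrite(f"pics/{n}0.png",im[:,:,::-1])
    print(n,imaging.get_calibration(n))
print(imaging.get_calibration("wrist"))
s=r.read_state();print(s['tcp_pos'],s['tool_rot'],s['time'],s['opening'],s['force'],r.tip_reach)
E
```

```text
pics
side {'fx': 363.58155180845637, 'fy': 363.58155180845637, 'cx': 249.8161637368819, 'cy': 195.9929395929623, 'position': array([ 0.2387, -0.5421,  0.8274]), 'attitude': array([[ 0.8856,  0.3285, -0.3284],
       [-0.4645,  0.6316, -0.6208],
       [ 0.0035,  0.7023,  0.7119]])}
top {'fx': 374.25021351200314, 'fy': 374.25021351200314, 'cx': 254.2947483961812, 'cy': 194.53909223945809, 'position': array([0.3654, 0.0988, 1.2069]), 'attitude': array([[ 0.0044,  0.9833, -0.1821],
       [-1.    ,  0.0056,  0.0057],
       [ 0.0066,  0.182 ,  0.9833]])}
{'fx': 273.9031440796605, 'fy': 273.9031440796605, 'cx': 249.26220967224802, 'cy': 194.01136352953975, 'T_tool_cam': array([[ 0.0001,  0.9508,  0.3098,  0.078 ],
       [ 1.    , -0.0002,  0.0002,  0.0017],
       [ 0.0003,  0.3098, -0.9508, -0.1309],
       [ 0.    ,  0.    ,  0.    ,  1.    ]])}
[0.2431 0.5752 0.2415] [[-0.9212  0.3891 -0.0005]
 [ 0.3891  0.9212 -0.0016]
 [-0.0001 -0.0017 -1.    ]] 0.1 0.0856760365738619 [-0.4037 -0.0813 -0.2012] 0.011
```

View pics/side0.png

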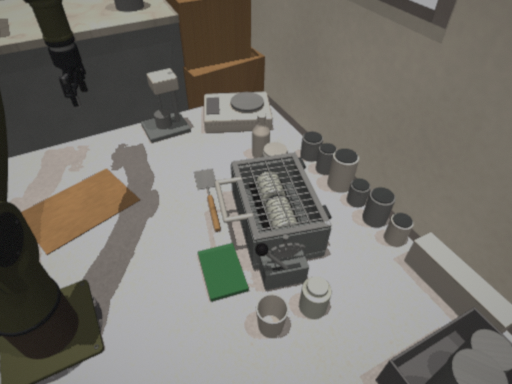

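View pics/top0.png

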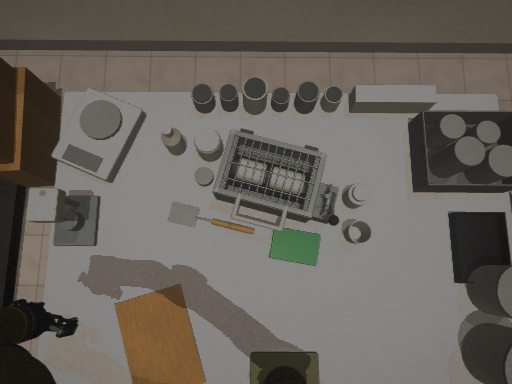

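The side view shows the knob near (262,249) and the bow handle near (218-250,180-218). The top view shows the knob near (334,220) and the bar near (232-284,218-228). I'll enlarge both next.

```bash
python3 - <<'E'
import cv2,numpy as np
a=cv2.imread('pics/side0.png')[140:290,195:335]; b=cv2.imread('pics/top0.png')[120:245,205:375]
cv2.imwrite('pics/c1.png',cv2.resize(a,None,fx=4,fy=4,interpolation=cv2.INTER_CUBIC))
cv2.imwrite('pics/c2.png',cv2.resize(b,None,fx=4.5,fy=4.5,interpolation=cv2.INTER_CUBIC))
E
```

```text
(no output)
```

View pics/c1.png

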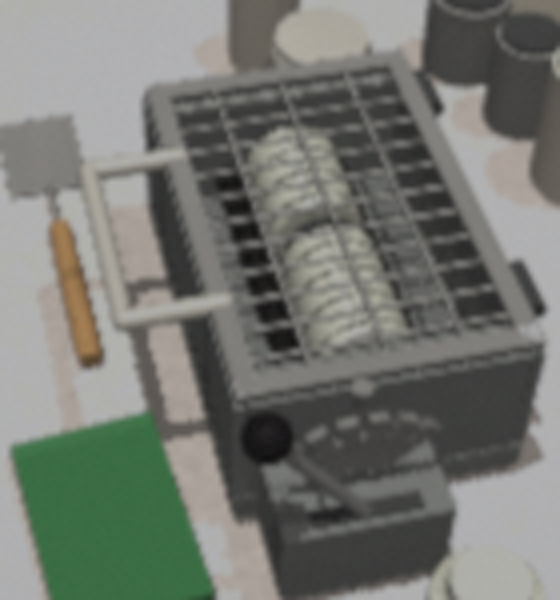

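View pics/c2.png

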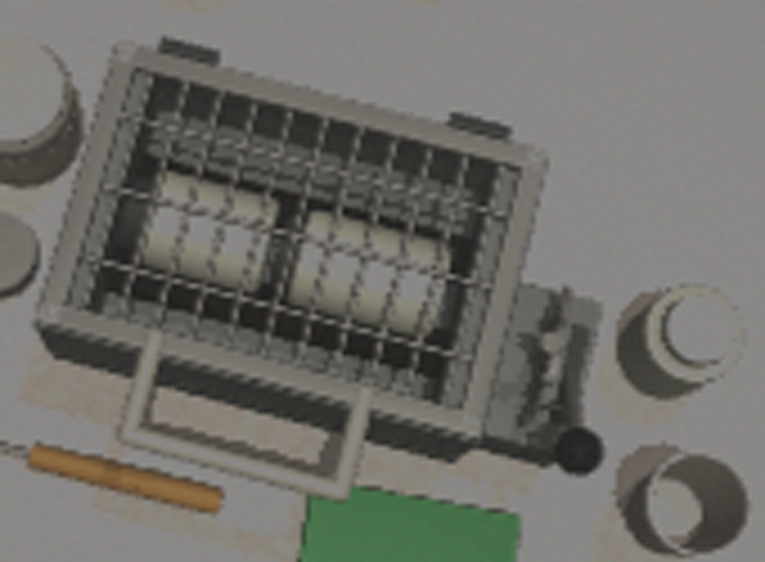

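Pixel positions read from the enlargements:

| Point | Side view | Top view |
|---|---|---|
| Bar end, left | (218,181) | (234,217) |
| Bar end, right | (225.5,220) | (282,229) |
| Knob | (262,249) | (333.4,220) |
| Guard rear corner, left | – | (232,131) |
| Guard rear corner, right | – | (326,154) |

The lever leans toward the front. The tall objects near it are the cup and the bottle on the right.

```bash
cat > h.py <<'E'
import numpy as np
from cell import r, imaging
np.set_printoptions(precision=4,suppress=True)
def ray(n,u,v,s=None):
    c=imaging.get_calibration(n)
    d=np.array([(u-c['cx'])/c['fx'],-(v-c['cy'])/c['fy'],-1])
    if n=='wrist':
        T=c['T_tool_cam']; R=np.array(s['tool_rot'])
        return R@T[:3,3]+s['tcp_pos'], R@T[:3,:3]@d
    return np.array(c['position']),c['attitude']@d
def plane(n,u,v,z,s=None):
    p,d=ray(n,u,v,s); return p+d*(z-p[2])/d[2]
def tri(*rays):
    A=0;b=0
    for p,d in rays:
        d=d/np.linalg.norm(d);P=np.eye(3)-np.outer(d,d);A=A+P;b=b+P@p
    x=np.linalg.solve(A,b)
    return x,[float(np.linalg.norm((np.eye(3)-np.outer(d,d)/(d@d))@(x-p))) for p,d in rays]
E
python3 - <<'E'
from h import *
for n,s,t in(("barL",(218,181.2),(233.9,217.3)),("barR",(225.5,220),(281.7,229.3)),("knob",(261.7,249.2),(333.4,220))):
    print(n,*tri(ray("side",*s),ray("top",*t)), plane("top",*t,.134),plane("side",*s,.134))
for q in((231.7,130.7),(326.1,154.4),(213.9,191.5),(310.5,216)): print(plane("top",*q,.138))
for z in(.170,.18,.185):print(z,plane("top",333.4,220,z),plane("side",261.7,249.2,z))
E
```

```text
barL [0.5004 0.1497 0.1398] [0.004179175613997946, 0.004179175613997963] [0.4971 0.151  0.134 ] [0.5068 0.1549 0.134 ]
barR [0.4635 0.0136 0.1368] [0.0006100194529306071, 0.0006100194529305741] [0.4632 0.0135 0.134 ] [0.465  0.0157 0.134 ]
knob [ 0.4873 -0.1282  0.1706] [0.0008588027193606008, 0.000858802719360652] [ 0.4907 -0.1359  0.134 ] [ 0.5021 -0.1052  0.134 ]
[0.7576 0.1612 0.138 ]
[ 0.6857 -0.12    0.138 ]
[0.5717 0.21   0.138 ]
[ 0.5015 -0.0694  0.138 ]
0.17 [ 0.4865 -0.128   0.17  ] [ 0.4884 -0.1279  0.17  ]
0.18 [ 0.4854 -0.1258  0.18  ] [ 0.4846 -0.1342  0.18  ]
0.185 [ 0.4848 -0.1247  0.185 ] [ 0.4827 -0.1374  0.185 ]
```

```bash
cat >> h.py <<'E'
from scipy.spatial.transform import Rotation as Ro
M=np.array([.969,-.247,0]);M/=np.linalg.norm(M); Z=np.array([0,0,1.])
def Rt(tilt=0,yaw=0): # tilt>0: tool leans so that z points forward (rear of mill)
    y0=M*np.cos(tilt)+Z*np.sin(tilt); z0=-Z*np.cos(tilt)+M*np.sin(tilt)
    R=np.column_stack([np.cross(y0,z0),y0,z0]); return Ro.from_euler('z',yaw).as_matrix()@R
def delta(p,R,s=None,p0=None,R0=None):
    if s is None and p0 is None: s=r.read_state()
    R0=np.array(s['tool_rot']) if R0 is None else R0; p0=s['tcp_pos'] if p0 is None else p0
    return np.round(R0.T@(np.array(p)-p0)*1000,1),np.round(Ro.from_matrix(R0.T@R).as_rotvec(),3)
E
python3 - <<'E'
from h import *
A=((.40,.36,.31),Rt(0,np.radians(44)));B=((.46,.08,.30),Rt(0,np.radians(5)));C=((.487,-.128,.26),Rt())
print(delta(*A),delta(*B,p0=A[0],R0=A[1]),delta(*C,p0=B[0],R0=B[1]))
print(plane("top",361.7,193.3,.165))
E
```

```text
(array([-228.3, -137.3,  -68.2]), array([-0.002,  0.001,  0.653])) (array([-272.9,  -86.6,   10. ]), array([0.   , 0.   , 0.681])) (array([-200.9,   60.3,   40. ]), array([0.   , 0.   , 0.087]))
[ 0.5637 -0.2121  0.165 ]
```

Call:
carry_out(deltas=[[-20,-12,-25,0,0,0.08,1],[-50,-30,-50,0,0,0.16,1],[-85,-50,-68,0,0,0.24,1],[-120,-72,-68,0,0,0.33,1],[-155,-93,-68,0,0,0.42,0.8],[-190,-114,-68,0,0,0.52,0.6],[-218,-130,-68,0,0,0.6,0.56],[-228,-137,-68,0,0,0.65,0.56]])

```text
time: 0.77
tcp_pos: [0.404, 0.3546, 0.3102]
tool_rot: [[-0.487, 0.873, 0.002], [0.873, 0.487, -0.004], [-0.005, -0.0, -1.0]]
force: [0.3, -0.1, -0.4]
opening: 0.048
finger_force: 0.0
```

```bash
python3 - <<'E'
from h import *
s=r.read_state();print(s['tcp_pos'],s['opening'],s['time'],s['joint_pos'],s['force'])
B=((.46,.08,.30),Rt(0,np.radians(5)));C=((.487,-.128,.26),Rt())
print(delta(*B,s),delta(*C,p0=B[0],R0=B[1]))
E
```

```text
[0.404  0.3546 0.3102] 0.04800675926348388 0.7667 [-0.7939  0.4876 -0.0235  1.7445  0.0194  0.9113 -0.3179] [ 0.3024 -0.1068 -0.3608]
(array([-267.1,  -84.8,   11.4]), array([0.001, 0.004, 0.671])) (array([-200.9,   60.3,   40. ]), array([0.   , 0.   , 0.087]))
```

Call:
carry_out(deltas=[[-20,-6,1,0,0,0.06,0.56],[-50,-16,2,0,0,0.14,0.56],[-85,-27,4,0,0,0.22,0.56],[-125,-40,6,0,0,0.32,0.56],[-165,-52,7,0,0,0.42,0.56],[-205,-65,9,0,0,0.52,0.56],[-245,-78,11,0,0,0.62,0.56],[-267,-85,11,0,0,0.67,0.56]])

```text
time: 1.43
tcp_pos: [0.459, 0.0823, 0.299]
tool_rot: [[0.157, 0.988, -0.001], [0.988, -0.157, -0.002], [-0.002, -0.0, -1.0]]
force: [0.1, 0.2, -0.2]
opening: 0.0477
finger_force: 0.0
```

```bash
python3 - <<'E'
from h import *
s=r.read_state();print(s['tcp_pos'],s['opening'],s['time'],s['joint_pos'],s['force'])
print(delta((.487,-.128,.24),Rt(),s))
E
```

```text
[0.459  0.0823 0.299 ] 0.04769037536909138 1.4333 [-0.3957  0.4075  0.1725  1.9595 -0.0937  0.7835 -0.3286] [ 0.1032  0.1612 -0.1578]
(array([-203.2,   60.8,   59.4]), array([-0.   ,  0.002,  0.092]))
```

Now I'll hover 70 mm above the knob and look with the wrist camera.

Call:
carry_out(deltas=[[-25,8,0,0,0,0.02,0.56],[-60,18,4,0,0,0.04,0.56],[-98,29,15,0,0,0.06,0.56],[-135,40,30,0,0,0.09,0.56],[-170,51,45,0,0,0.09,0.56],[-195,58,55,0,0,0.09,0.56],[-203,61,59,0,0,0.09,0.56],[-203,61,59,0,0,0.09,0.56]])

```text
time: 2.1
tcp_pos: [0.4888, -0.1251, 0.2392]
tool_rot: [[0.241, 0.971, -0.002], [0.971, -0.241, -0.001], [-0.001, -0.002, -1.0]]
force: [-0.6, 0.3, -1.1]
opening: 0.0478
finger_force: 0.0
```

```bash
python3 - <<'E'
from h import *
import cv2
s=r.read_state();im=imaging.capture("wrist");cv2.imwrite("pics/w1.png",im[:,:,::-1])
print(s['tcp_pos'],s['opening'],s['time'],s['force'])
c=imaging.get_calibration("wrist");T=c['T_tool_cam']
def proj(p):
    q=np.array(s['tool_rot']).T@(np.array(p)-s['tcp_pos']); q=T[:3,:3].T@(q-T[:3,3]); return c['cx']-c['fx']*q[0]/q[2],c['cy']+c['fy']*q[1]/q[2]
print(proj((.4873,-.1282,.1706)),proj((.4635,.0136,.134)))
E
```

```text
[ 0.4888 -0.1251  0.2392] 0.0477812303395678 2.1 [-0.6139  0.3052 -1.1076]
(np.float64(246.31477661486727), np.float64(217.14071579908307)) (np.float64(171.52584023258981), np.float64(39.11403457399908))
```

View pics/w1.png

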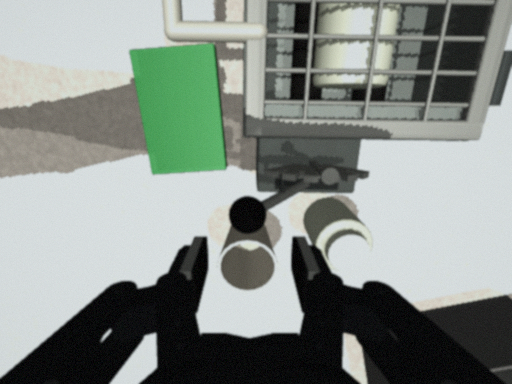

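The knob is at (248,214), against a prediction of (246,217), so the position holds to about 2 mm. I'll lower the half-open fingers around it without clamping.

Call:
carry_out(deltas=[[0,0,10,0,0,0,0.56],[0,0,22,0,0,0,0.56],[-1,0,35,0,0,0,0.56],[-1,0,48,0,0,0,0.56],[-1,0,60,0,0,0,0.56],[-1,0,69,0,0,0,0.56],[-1,0,74,0,0,0,0.56],[-1,0,74,0,0,0,0.56]])

```text
time: 2.82
tcp_pos: [0.4889, -0.1222, 0.1658]
tool_rot: [[0.235, 0.972, -0.001], [0.972, -0.235, 0.001], [0.001, -0.001, -1.0]]
force: [-0.3, 0.3, -0.2]
opening: 0.0479
finger_force: 0.0
```

Call:
carry_out(deltas=[[0,7,-3,0,0,0,0.56],[0,15,-7,0,0,0,0.56],[0,23,-10,0,0,0,0.56],[0,31,-13,0,0,0,0.56],[0,39,-15,0,0,0,0.56],[0,46,-16,0,0,0,0.56],[0,52,-17,0,0,0,0.56],[0,58,-18,0,0,0,0.56]])

```text
time: 3.48
tcp_pos: [0.5462, -0.1377, 0.1848]
tool_rot: [[0.237, 0.972, 0.001], [0.972, -0.237, -0.0], [0.0, 0.001, -1.0]]
force: [0.5, 0.2, -0.3]
opening: 0.0478
finger_force: 0.0
```

Call:
carry_out(deltas=[[0,3,0,0,0,0,0.56],[0,6,0,0,0,0,0.56],[0,9,0,0,0,0,0.56],[0,12,0,0,0,0,0.56],[0,12,0,0,0,0,0.56],[0,12,0,0,0,0,0.56],[0,10,0,0,0,0,0.56],[0,8,0,0,0,0,0.56]])

```text
time: 4.15
tcp_pos: [0.5529, -0.1394, 0.1842]
tool_rot: [[0.237, 0.972, -0.0], [0.972, -0.237, 0.0], [0.0, -0.0, -1.0]]
force: [-0.4, 0.3, -0.1]
opening: 0.0477
finger_force: 0.0
```

Call:
carry_out(deltas=[[0,0,-8,0,0,0,0.56],[0,0,-20,0,0,0,0.56],[0,0,-35,0,0,0,0.56],[0,0,-50,0,0,0,0.56],[0,0,-65,0,0,0,0.56],[0,0,-76,0,0,0,0.56],[0,0,-80,0,0,0,0.56],[0,0,-80,0,0,0,0.56]])

```text
time: 4.82
tcp_pos: [0.5538, -0.1396, 0.2657]
tool_rot: [[0.237, 0.972, 0.003], [0.972, -0.237, -0.0], [0.0, 0.003, -1.0]]
force: [0.6, 0.4, 0.1]
opening: 0.0479
finger_force: 0.0
```

```bash
python3 - <<'E'
from h import *
import cv2
s=r.read_state();im=imaging.capture("wrist");cv2.imwrite("pics/w2.png",im[:,:,::-1])
print(s['tcp_pos'],s['time'])
c=imaging.get_calibration("wrist");T=c['T_tool_cam']
def proj(p):
    q=np.array(s['tool_rot']).T@(np.array(p)-s['tcp_pos']); q=T[:3,:3].T@(q-T[:3,3]); return np.array((c['cx']-c['fx']*q[0]/q[2],c['cy']+c['fy']*q[1]/q[2]))
P=np.array((.4885,-.1265,.075))+M*.0649
for a in(.3,.6,.9): print(a,proj(P+.115*(M*np.sin(a-.6)+Z*np.cos(a-.6))))
E
```

```text
[ 0.5538 -0.1396  0.2657] 4.8167
0.3 [203.9922 211.068 ]
0.6 [244.8776 213.7803]
0.9 [285.8504 211.8083]
```

View pics/w2.png

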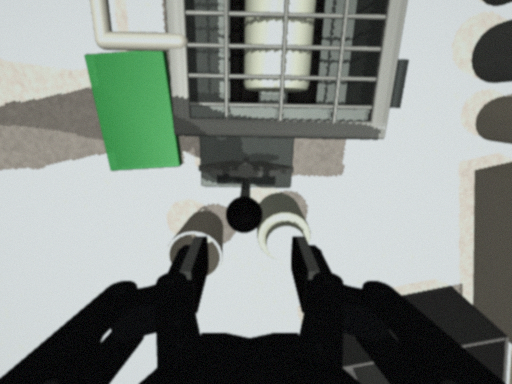

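The knob is at (244,214), which is where 0.6 (upright) should show it, and the gripper is clear of it. Next I'll move over the bar with the tool tilted 0.4 rad forward.

```bash
python3 - <<'E'
from h import *
s=r.read_state()
print("bar right corner",plane("wrist",101,40,.134,s))
B=np.array((.481,.0825,.134));R=Rt(.4)
H=B+R[:,2]*(.008-.075)
mid=((.50,0,.27),Rt(.2))
print(H,delta(*mid,s),delta(H,R,s),delta(H,R,p0=mid[0],R0=mid[1]))
E
```

```text
bar right corner [0.4642 0.0192 0.134 ]
[0.4557 0.0889 0.1957] (array([122.9, -84.7,  -5.4]), array([-0.199, -0.001,  0.011])) (array([ 198.8, -148.8,   68.9]), array([-0.399, -0.002,  0.01 ])) (array([ 75.3, -78.3,  59.9]), array([-0.2, -0. ,  0. ]))
```

Call:
carry_out(deltas=[[15,-10,-5,0,0,0,0.5],[40,-28,-8,-0.03,0,0,0.5],[70,-52,-8,-0.09,0,0.01,0.5],[102,-78,-5,-0.16,0,0.01,0.5],[135,-104,5,-0.24,0,0.01,0.5],[165,-126,25,-0.32,0,0.01,0.5],[188,-143,50,-0.38,0,0.01,0.5],[199,-149,69,-0.4,0,0.01,0.5]])

```text
time: 5.53
tcp_pos: [0.4612, 0.0866, 0.2239]
tool_rot: [[0.243, 0.912, 0.331], [0.97, -0.225, -0.094], [-0.012, 0.344, -0.939]]
force: [-0.3, 0.8, -0.4]
opening: 0.0427
finger_force: 0.0
```

```bash
python3 - <<'E'
from h import *
import cv2
s=r.read_state();im=imaging.capture("wrist");cv2.imwrite("pics/w3.png",im[:,:,::-1])
print(s['tcp_pos'],s['time'],s['joint_pos'],s['opening'],s['force'])
B=np.array((.481,.0825,.134));R=Rt(.4)
c=imaging.get_calibration("wrist");T=c['T_tool_cam']
def proj(p):
    q=np.array(s['tool_rot']).T@(np.array(p)-s['tcp_pos']); q=T[:3,:3].T@(q-T[:3,3]); return np.array((c['cx']-c['fx']*q[0]/q[2],c['cy']+c['fy']*q[1]/q[2]))
Y=np.cross(Z,M)
print(proj(B),proj(B+.063*Y),proj(B-.063*Y))
print(delta(B+R[:,2]*.008,R,s))
E
```

```text
[0.4612 0.0866 0.2239] 5.5333 [-0.7434  0.5104  0.4636  2.3418 -0.2552  0.0511 -0.3547] 0.042686351152983915 [-0.2597  0.784  -0.3547]
[233.7936 201.463 ] [232.9507 126.1801] [234.5038 264.8913]
(array([  1.9, -11.5,  99.4]), array([-0.049,  0.009,  0.008]))
```

View pics/w3.png

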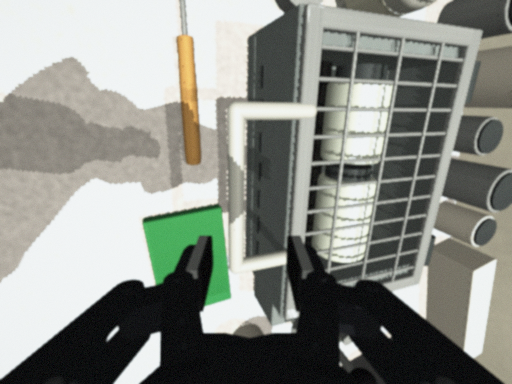

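The bar spans (238,108)-(238,262), about 3 mm further to the rear and 9 mm further left than predicted. Joint 6 is close to its lower limit at this tilt, so I'll approach upright and lean back while lifting.

```bash
python3 - <<'E'
from h import *
s=r.read_state();Y=np.cross(Z,M)
B=np.array((.481,.0825,.134))+.009*Y+.002*M
print(B,delta(B+Z*.06,Rt(),s),delta(B-Z*.008,Rt(),p0=B+Z*.06,R0=Rt()))
E
```

```text
[0.4852 0.0907 0.134 ] (array([ 8.3,  9.4, 34.9]), array([0.351, 0.01 , 0.007])) (array([ 0.,  0., 68.]), array([0., 0., 0.]))
```

Call:
carry_out(deltas=[[1,1,0,0.04,0,0,0.5],[2,2,2,0.1,0,0,0.5],[4,4,6,0.17,0,0,0.5],[6,6,12,0.24,0.01,0.01,0.5],[8,8,20,0.3,0.01,0.01,0.5],[8,9,28,0.35,0.01,0.01,0.5],[8,9,35,0.35,0.01,0.01,0.5],[8,9,35,0.35,0.01,0.01,0.5]])

```text
time: 6.25
tcp_pos: [0.489, 0.0828, 0.1956]
tool_rot: [[0.261, 0.965, 0.006], [0.965, -0.261, 0.0], [0.002, 0.006, -1.0]]
force: [-0.3, -0.1, -0.2]
opening: 0.0429
finger_force: 0.0
```

```bash
python3 - <<'E'
from h import *
import cv2
s=r.read_state();im=imaging.capture("wrist");cv2.imwrite("pics/w4.png",im[:,:,::-1])
print(s['tcp_pos'],s['time'],s['joint_pos'],s['opening'],s['force'])
Y=np.cross(Z,M)
B=np.array((.481,.0825,.134))+.009*Y+.002*M
c=imaging.get_calibration("wrist");T=c['T_tool_cam']
def proj(p):
    q=np.array(s['tool_rot']).T@(np.array(p)-s['tcp_pos']); q=T[:3,:3].T@(q-T[:3,3]); return np.array((c['cx']-c['fx']*q[0]/q[2],c['cy']+c['fy']*q[1]/q[2]))
print(proj(B),proj(B+.063*Y),proj(B-.063*Y))
print(delta(B-Z*.008,Rt(),s))
E
```

```text
[0.489  0.0828 0.1956] 6.25 [-0.4262  0.6108  0.263   2.0183 -0.291   0.5411 -0.2223] 0.042919926260984766 [-0.299  -0.0667 -0.1718]
[238.8725 208.6402] [236.5043 122.2012] [240.8322 280.1705]
(array([ 6.6, -6.2, 69.5]), array([ 0.006, -0.002, -0.014]))
```

View pics/w4.png

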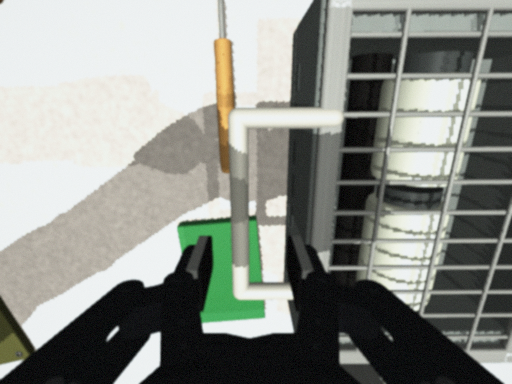

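The bar runs from (238,118) to (240,290), matching the prediction. I'll descend and grip.

Call:
carry_out(deltas=[[3,-3,5,0,0,-0.01,0.5],[6,-6,14,0,0,-0.01,0.5],[7,-6,26,0,0,-0.01,0.5],[7,-6,38,0,0,-0.01,0.5],[7,-6,50,0,0,-0.01,0.5],[7,-6,61,0,0,-0.01,0.5],[7,-6,68,0,0,-0.01,0.5],[7,-6,69,0,0,-0.01,0.5]])

```text
time: 6.97
tcp_pos: [0.4838, 0.0933, 0.1271]
tool_rot: [[0.247, 0.969, 0.005], [0.969, -0.247, 0.001], [0.002, 0.005, -1.0]]
force: [-0.3, 0.6, -0.8]
opening: 0.0433
finger_force: 0.0
```

Call:
carry_out(deltas=[[0,0,0,0,0,0,0.4],[0,0,0,0,0,0,0.3],[0,0,0,0,0,0,0.2],[0,0,0,0,0,0,0.1],[0,0,0,0,0,0,0],[0,0,0,0,0,0,0],[0,0,0,0,0,0,0],[0,0,0,0,0,0,0]], grip_force=50)

```text
time: 7.63
tcp_pos: [0.4844, 0.0932, 0.128]
tool_rot: [[0.248, 0.969, 0.006], [0.969, -0.248, 0.002], [0.003, 0.005, -1.0]]
force: [-5.2, 1.4, 3.0]
opening: 0.012
finger_force: 48.8
```

```bash
python3 - <<'E'
from h import *
s=r.read_state();print(s['tcp_pos'],s['time'],s['joint_pos'],s['opening'],s['force'],s['finger_force'])
R0=np.array(s['tool_rot']);z0=R0[:,2];g=s['tcp_pos']-.008*z0
# hinge: bar at level, 253 mm behind along M; bar centre height .134
h=g+.253*M; h[2]=.134; print(g,h)
Y=np.cross(Z,M)
for a in np.linspace(0,.785,17)[1:]:
    b=h+.253*(-M*np.cos(a)+Z*np.sin(a))+Z*(g[2]-.134)
    R=Ro.from_rotvec(Y*a*.75).as_matrix()@R0
    print(round(a,3),*delta(b+.008*R[:,2],R,s))
E
```

```text
[0.4844 0.0932 0.128 ] 7.6333 [-0.3933  0.7241  0.1797  2.0763 -0.3423  0.3627 -0.188 ] 0.012021778823481379 [-5.2358  1.4024  2.9665] 48.82363200187683
[0.4844 0.0932 0.136 ] [0.7295 0.0307 0.134 ]
0.049 [  0.    0.1 -12.4] [ 0.037 -0.     0.   ]
0.098 [  0.1   0.7 -24.8] [ 0.074 -0.     0.   ]
0.147 [  0.1   2.  -37.1] [ 0.11 -0.    0.  ]
0.196 [  0.2   3.9 -49.4] [ 0.147 -0.     0.001]
0.245 [  0.2   6.4 -61.5] [ 0.184 -0.     0.001]
0.294 [  0.3   9.5 -73.5] [ 0.221 -0.     0.001]
0.343 [  0.3  13.2 -85.4] [ 0.258 -0.     0.001]
0.392 [  0.4  17.4 -97. ] [ 0.294 -0.     0.001]
0.442 [   0.4   22.2 -108.4] [ 0.331 -0.     0.001]
0.491 [   0.4   27.5 -119.6] [ 0.368 -0.     0.001]
0.54 [   0.5   33.4 -130.5] [ 0.405 -0.001  0.001]
0.589 [   0.5   39.9 -141.1] [ 0.442 -0.001  0.002]
0.638 [   0.6   46.8 -151.3] [ 0.478 -0.001  0.002]
0.687 [   0.6   54.2 -161.2] [ 0.515 -0.001  0.002]
0.736 [   0.7   62.1 -170.7] [ 0.552 -0.001  0.002]
0.785 [   0.7   70.5 -179.8] [ 0.589 -0.001  0.002]
```

Gripped: 12 mm opening and 49 N on the pads. I'll lift along the arc.

Call:
carry_out(deltas=[[0,0,-5,0.015,0,0,0],[0,0.5,-14,0.042,0,0,0],[0,1,-26,0.077,0,0,0],[0,2.5,-40,0.12,0,0,0],[0,5,-55,0.165,0,0,0],[0,9,-72,0.216,0,0,0],[0,13,-85,0.258,0,0,0],[0,17.4,-97,0.294,0,0,0]], grip_force=50)

```text
time: 8.3
tcp_pos: [0.5027, 0.0883, 0.2255]
tool_rot: [[0.249, 0.929, -0.273], [0.968, -0.238, 0.075], [0.004, -0.283, -0.959]]
force: [1.2, 2.2, -6.0]
opening: 0.0117
finger_force: 48.9
```

```bash
cat > g.py <<'E'
from h import *
s=r.read_state();print(s['tcp_pos'],s['time'],s['joint_pos'],s['opening'],s['force'],s['finger_force'])
h=np.array((.7295,.0307,.134));Y=np.cross(Z,M);R0=np.array(s['tool_rot'])
g=s['tcp_pos']-.008*R0[:,2]; v=g-h; print("angle",np.arctan2(v[2],-v@M),"radius",np.hypot(v[2],v@M),"lat",v@Y)
a0=np.arctan2(v[2],-v@M)
for a in np.linspace(a0,.785,9)[1:]:
    b=h+.253*(-M*np.cos(a)+Z*np.sin(a))
    R=Ro.from_rotvec(Y*(a-a0)*.75).as_matrix()@R0
    print(round(a,3),*delta(b+.008*R[:,2],R,s))
E
python3 g.py
```

```text
[0.5027 0.0883 0.2255] 8.3 [-0.3109  0.6935  0.2187  1.7065 -0.2866  1.043  -0.1931] 0.011698608541152596 [ 1.204   2.2457 -6.004 ] 48.91412436962128
angle 0.40444287534487977 radius 0.25203891336877005 lat -0.00018713383085431495
0.452 [  0.2   0.5 -12. ] [ 0.036 -0.     0.   ]
0.5 [  0.3   2.4 -23.9] [ 0.071 -0.     0.   ]
0.547 [  0.4   5.  -35.6] [ 0.107 -0.     0.001]
0.595 [  0.4   8.  -47.2] [ 0.143 -0.     0.001]
0.642 [  0.5  11.7 -58.6] [ 0.178 -0.     0.001]
0.69 [  0.5  15.9 -69.8] [ 0.214 -0.     0.001]
0.737 [  0.6  20.6 -80.9] [ 0.25  -0.     0.001]
0.785 [  0.6  25.8 -91.6] [ 0.285 -0.     0.001]
```

Call:
carry_out(deltas=[[0,0.6,-14,0.042,0,0,0],[0,2.8,-27,0.08,0,0,0],[0,6,-41,0.123,0,0,0],[0,10,-54,0.163,0,0,0],[0,14.5,-66,0.202,0,0,0],[0,18.5,-76,0.234,0,0,0],[0,22.5,-85,0.264,0,0,0],[0,25,-90,0.28,0,0,0]], grip_force=50)

```text
time: 8.97
tcp_pos: [0.551, 0.0755, 0.3031]
tool_rot: [[0.25, 0.818, -0.519], [0.968, -0.209, 0.137], [0.004, -0.537, -0.844]]
force: [0.6, 2.2, -5.8]
opening: 0.0123
finger_force: 49.1
```

```bash
python3 g.py | grep -v "^0\.[67]..[^8]*$" ; python3 - <<'E'
from h import *
import cv2
a=imaging.capture("side")[110:310,160:350];b=imaging.capture("top")[100:260,190:390]
c=np.hstack([cv2.resize(a,(400,421),interpolation=2),cv2.resize(b,(400,320),interpolation=2)[:,:] if 0 else cv2.copyMakeBorder(cv2.resize(b,(400,320),interpolation=2),0,101,0,0,0)])
cv2.imwrite("pics/e.png",c[:,:,::-1])
E
```

```text
[0.551  0.0755 0.3031] 8.9667 [-0.2002  0.8268  0.2066  1.2343 -0.2984  1.6498 -0.2062] 0.012302009569869885 [ 0.5659  2.2031 -5.7692] 49.08531725406647
angle 0.7744147244756114 radius 0.25140815123523735 lat -0.0006921906860070798
0.785 [ 0.7 -1.1 -2.9] [ 0.008 -0.     0.   ]
```

View pics/e.png

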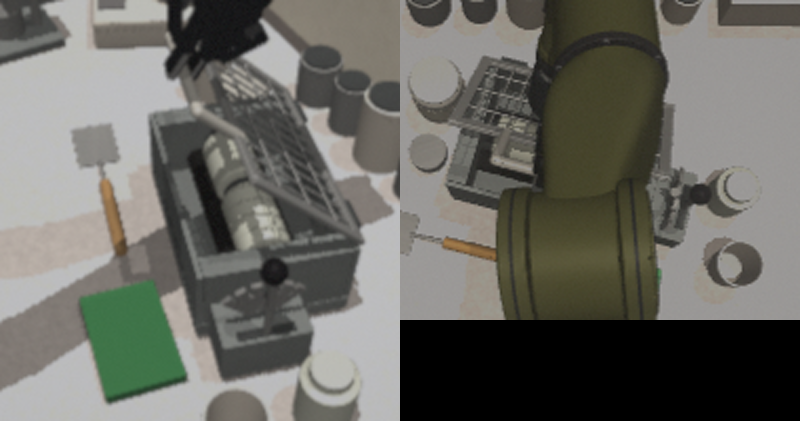

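The lever stands upright with the guard up, and nothing else has moved. One last small lift to reach 45°, then hold.

Call:
carry_out(deltas=[[0,0,-0.7,0.002,0,0,0],[0,0,-1.5,0.004,0,0,0],[0,-0.5,-2.2,0.006,0,0,0],[0,-0.5,-2.5,0.008,0,0,0],[0,-0.5,-2.5,0.008,0,0,0],[0,-0.5,-2.5,0.008,0,0,0],[0,-0.5,-2.5,0.008,0,0,0],[0,-0.5,-2.5,0.008,0,0,0]])

```text
time: 9.73
tcp_pos: [0.5525, 0.0751, 0.3048]
tool_rot: [[0.25, 0.817, -0.52], [0.968, -0.209, 0.137], [0.003, -0.538, -0.843]]
force: [8.2, 0.7, -13.0]
opening: 0.0122
finger_force: 49.2
```

```bash
python3 g.py | grep -E "angle|0.785"; python3 - <<'E'
from h import *
s=r.read_state();print(s['time'],s['force'],np.abs(s['joint_vel']).max())
h=np.array((.7295,.0307,.134));Y=np.cross(Z,M)
# independent: side-view corner (frame bottom-right front) 
p,d=ray("side",160+245*190/400,110+175*200/421)
for a in(.7,.785,.87):
    c=imaging.get_calibration("side");q=c['attitude'].T@(h-.148*Y+.198*(-M*np.cos(a)+Z*np.sin(a))-c['position']);print(a,c['cx']-c['fx']*q[0]/q[2],c['cy']+c['fy']*q[1]/q[2])
E
```

```text
angle 0.7835550826042138 radius 0.25149304680869766 lat -0.0007342939044227975
0.785 [ 0.7 -1.4 -0.6] [ 0.001 -0.     0.   ]
0.785 [ 0.7 -1.4 -0.6] [ 0.001 -0.     0.   ]
0.785 [ 0.7 -1.4 -0.7] [ 0.001 -0.     0.   ]
9.7333 [  8.2107   0.6882 -13.0456] 0.0011938274489959925
0.7 274.3115001758433 196.72207206345962
0.785 279.66338201403045 191.8512000181464
0.87 285.52722309920705 187.15794579618546
```

```bash
python3 -c "
from cell import r
print(r.sign_off())"
```

```text
the job is handed in; nothing more can be done
None
```

The lever was set to the middle notch (upright) and released first, then the guard was lifted; the gripper is still holding it open at about 0.784 rad (45°), and the job is handed in after about 10 s.

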